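# Rebuild the range selector of a battery tester

### The arm

A 7-joint arm with a two-finger parallel gripper is mounted at the origin on the work surface. World frame = base frame: x ahead of the robot, y to its left, z up, the work surface at z = 0. Lengths are in mm, angles in rad, forces in N, time in s.
With the tool pointing down it reaches from about 400 to 875 mm from the base axis. Payload 4.4 kg.
Tool frame: the origin (TCP) lies at the very end of the fingers, on their centre line; the grasp point (between the pads) lies 19 mm behind it; z points along the fingers, y is the line along which they close (so a half turn about z gives the same grasp; the last joint's range is limited). The gripper opens to 85 mm and grips with 20 to 120 N. Pads are 22 mm wide; open, the fingers measure 114 mm over their backs; the gripper's body (76 mm by 85 mm) begins 54 mm behind the grasp point. The pads swing forward as they close: fully open they stand 13 mm farther back than shut.
Start: joints at [1.247, 0.628, 0.038, 1.517, -0.027, 0.996, -0.02], TCP at [165.747, -628.527, 231.313] pointing down, gripper open.
Joint ranges: [-3.06, 3.06], [-0.37, 2.12], [-1.25, 1.32], [0.18, 2.47], [-1.1, 4.24], [0.23, 1.98], [-2.94, 2.94]. Speed limits (rad/s): [2.57, 2.57, 3.14, 3.14, 3.14, 3.14, 3.14].

### API

Orientations are given as a unit quaternion [x, y, z, w].
In Python, from cell import observe, snapshot, camera_params, finish_job gives the robot as it stands.
- The arm moves only by the shell command python3 -m creep 'ROWS' [FORCE]. ROWS is a JSON list that holds a single list of rows (three levels of brackets), with 1 to 10 rows, each of 5 numbers: the opening from 0.0 (shut) to 1.0 (fully open), then dx, dy, dz in mm, then a turn about the tool's z in rad; each row shifts and turns the commanded pose from where the row before left it, along the tool's axes as they then stand; what a row does not reach is not made up. A row lasts 1/10 s, in which the tool goes at most 50 mm and 0.15 rad, less where a joint would pass 70% of its speed; a pose out of reach is approached as far as the arm can. The fingers move at their own pace and stop on an object; FORCE is the grip in N (left out, the last holds). Time passes only in rows, so rows that do not move let the fingers close. It prints the time, the measured TCP pose, the force, the opening and the grip force at its end. Input that does not fit is refused with a message, and nothing moves.
- observe(): the state, without advancing time (a new reading comes with each control period).
- snapshot(name): name is "scene" or "top"; returns the picture (420x560x3 uint8, blue, green, red); there is no depth.
- camera_params(name): a dict with "intrinsics" (3x3 intrinsics, pixels), "extrinsics" (4x4, takes a point from camera to world coordinates). Camera axes: x right, y down, z forward; pixel columns grow to the right and rows downward; lengths in mm; the calibration is good to about 2 mm. A picture is of the moment at which its call begins. camera_params takes no time and is no camera call.
- finish_job(): hands the job in; it is judged then, once.
The state is a dict: "clock": time; "joint_positions": joint angles; "joint_vel": joint speeds; "effort": joint torques, N m; "tcp_pos": TCP position; "eef_rot": TCP orientation; "wrist_force": force on the tool from outside, world axes, zero at the start; "wrist_torque": the same for the moment, N m; "width": opening from 0.0 (shut) to 1.0 (fully open); "grip_force": force on a finger pad.
Only numpy, scipy, OpenCV 4.12 (cv2) and the standard library are available. Lean on these libraries where they do the work, as an engineer would, in place of code of your own. Each camera call takes 0.05 s, during which the arm holds its last target. There are 200 camera calls.

### The job

Rebuild the tester's opened range selector: slide the brass wiper plate onto the splined spindle first and then the steel one on top of it, each turned under light pressure until its teeth drop into the splines and pushed fully home without forcing it. Leave the two tabs pointing opposite ways, the brass tab squarely over the red dot and the steel tab squarely over the black dot, let go, and leave the other things on the counter alone.

Things in the scene. Friction and masses are not known exactly. Their poses are not given: they have to be found in the camera images.
- tester: beige battery tester fixed to the counter, 180 x 270 mm (x, y), deck 36 mm high; origin: centre of underside, x to its back, y left, z up. Left half: spring clip cradle, 30 mm above the deck, and meter. Right half: opened selector with a white spindle at x -12, y -62 mm; red- and black-capped posts, 22 mm high, 15 mm thick, stand 58 mm to its left and right, nothing else within 60 mm of it
- seat (a point): point on the upright spindle's axis at the top of its flange (34 mm disc, 6 mm thick), where the brass plate's underside seats: 50 mm above the counter, 14 mm above the deck; axes as the tester's. The spindle sits on a spring: pushed down it gives from about 3 N, 0.8 N more per mm, to a solid stop after 6 mm at about 8 N, and springs back. Load it with no more than 20 N
- rib_top (a point): point on the spindle's axis at the flat top of its six straight ribs, 24 mm above the seat. Ribs at 60 degrees, 4 mm wide, 26 mm across the tips, core 16 mm. The spindle's angle is NOT measured and unknown at the start. It turns against 0.10 N m friction and stays put, but has solid end stops, 90 degrees apart: a plate engaged within 30 degrees of its final direction can always be turned there
- nose (a point): top of the spindle, 37 mm above the seat: above the ribs a smooth 16 mm pilot runs to 29 mm above the seat, then a cone narrows to 7 mm here. A plate slipped over it is centred and rests on the rib tops; pressed on them with 4 to 7 N it turns over them without dragging the spindle, until its teeth meet the gaps and the spindle springs up into it: the push fades to nothing. Then stop turning
- red_dot (a point): red dot, 13 mm, on the deck 35 mm to the left (tester +y) of the spindle axis; the point is its centre
- black_dot (a point): black dot, 13 mm, on the deck 35 mm to the right (tester -y) of the spindle axis; the point is its centre
- brass_plate: brass plate, flat on the counter, 8 mm thick (lower half black), 44 mm round, two grip flats at its +y and -y, 48 mm apart, 20 mm long; origin: centre of its underside, x along the tab, z up. Bore 28 mm with six teeth at 60 degrees, 3.5 mm wide, 18.4 mm across the tooth tips, first 30 degrees from the tab: fits in six orientations, 1 mm side play, 6 degrees turning play either way. 40 to 85 g
- steel_plate: the same plate in bright steel with a black underside; origin and axes likewise. Home on top of the brass plate its underside is 8 mm above the seat
- brass_tab (a point): point on the brass plate's tab (10 mm wide, 4 mm thick, its top flush with the plate's top, tip 40 mm from the centre), 35 mm from the bore's centre along the plate's x: this point belongs above the red dot
- steel_tab (a point): the same point on the steel plate's tab: it belongs above the black dot
- c_cell: cobalt-blue C cell standing upright, 26 x 50 mm; origin at the centre of its foot. Leave alone
- d_cell: pale gold D cell standing upright, 34 x 61 mm; origin at the centre of its foot. Leave alone
- bulb: halogen reflector bulb standing face down, 51 mm wide, 51 mm tall; origin at the centre of its face. Leave alone
- lamp_ring: chrome lamp ring lying flat, 68 mm outside, 52 mm inside, 7 mm thick; origin at the centre of its underside. Leave alone
- knob: black selector knob lying on the counter, 47 mm wide, 15 mm tall; origin at the centre of its underside. Leave alone
- cover: round beige selector cover with a hole, 96 mm wide, 6 mm thick, lying on the counter; origin at the centre of its underside. Leave alone
- screwdriver: red-handled screwdriver lying on the counter, 170 mm long; origin under its middle, x along the blade. Leave alone
Things that resemble listed ones, but are neither listed nor needed, are in the scene too. What is shaped like the steel_plate but purple is not meant.

How it is judged:
By the outcome, as a careful person would: the job done as asked, in the order asked, and still so for the second after the job is handed in, with the robot touching nothing.
It also fails if it takes over 61 s, if anything falls off the work surface, if the arm or the gripper's body presses on something with over 40 N, if the wrist force passes 120 N, or if a joint passes its speed limit or range.

## Working session

There is one attempt and no reset: what is moved stays moved. The work goes in short steps, Python scripts to look and compute and a shell command to move; the robot and the scene stay as the last step left them, time stands still between calls to the robot, and variables do not carry over. Pictures are saved under pics/ and viewed, at most 10 in all, crops included, and the job is handed in when it is done.

```bash
ls; mkdir -p pics
python3 - <<'E'
from cell import *
import cv2, numpy as np
for n in("scene","top"):
    im=snapshot(n); cv2.imwrite(f"pics/{n}0.png",im)
    p=camera_params(n); print(n,np.round(p["intrinsics"],1).tolist(),np.round(p["extrinsics"],3).tolist())
o=observe(); print({k:np.round(v,3).tolist() for k,v in o.items()})
a=cv2.imread("pics/scene0.png");b=cv2.imread("pics/top0.png")
E
```

```text
pics
scene [[436.0, 0.0, 282.4], [0.0, 436.0, 208.7], [0.0, 0.0, 1.0]] [[0.357, 0.769, -0.531, 1120.896], [0.934, -0.295, 0.2, -198.951], [-0.003, -0.567, -0.823, 1003.27], [0.0, 0.0, 0.0, 1.0]]
top [[512.6, 0.0, 282.1], [0.0, 512.6, 215.8], [0.0, 0.0, 1.0]] [[0.021, -0.985, 0.173, 316.687], [-1.0, -0.021, 0.0, 59.14], [0.004, -0.173, -0.985, 1375.007], [0.0, 0.0, 0.0, 1.0]]
{'clock': 0.1, 'joint_positions': [1.247, 0.629, 0.038, 1.518, -0.027, 0.996, -0.02], 'joint_vel': [-0.0, -0.001, -0.0, -0.003, -0.0, 0.0, 0.001], 'effort': [0.004, -56.453, 1.23, -19.397, 0.011, 0.006, -0.0], 'tcp_pos': [165.626, -627.984, 230.507], 'eef_rot': [0.992, 0.129, -0.0, -0.001], 'wrist_force': [-0.766, 0.518, 0.14], 'wrist_torque': [-0.042, -0.002, 0.037], 'grip_force': 0.0, 'width': 1.002}
```

View pics/scene0.png

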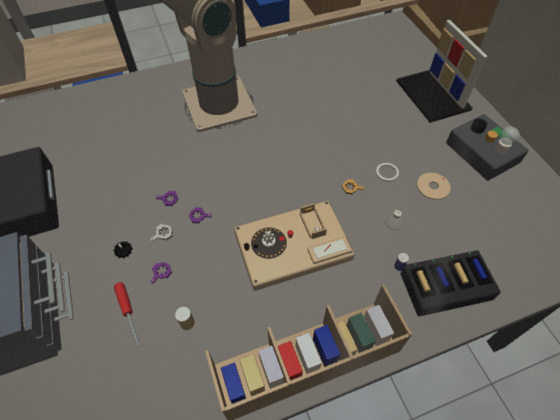

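View pics/top0.png

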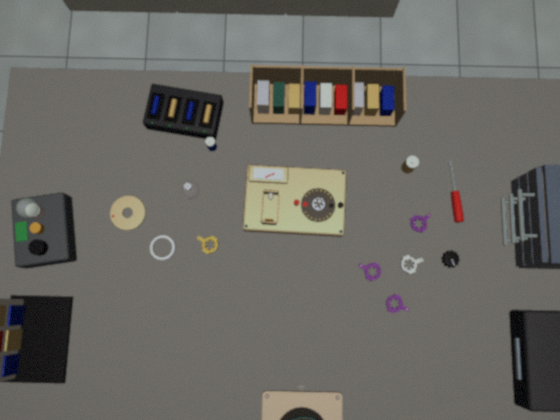

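The pictures show the brass plate at top (208,244)/scene (350,186), the steel plate at top (410,264)/scene (163,232), and the selector at top (319,204)/scene (269,242). Next I zoom on these.

Run:
```python
import cv2, numpy as np
a=cv2.imread("pics/scene0.png");b=cv2.imread("pics/top0.png")
def c(im,u,v,h=20):return cv2.resize(im[v-h:v+h,u-h:u+h],(260,260),interpolation=cv2.INTER_NEAREST)
def d(im,u,v,h=32):return c(im,u,v,h)
cv2.imwrite("pics/crops.png",np.vstack([np.hstack([c(b,208,244),c(b,410,264),d(b,319,204)]),np.hstack([c(a,351,186),c(a,162,232),d(a,269,242)])]))
for n,im,pts in(("top",b,[(208,244),(410,264)]),("scene",a,[(351,186),(162,232)])):
    for u,v in pts: print(n,u,v,im[v-8:v+9:4,u-8:u+9:4].tolist())
```

```text
top 208 244 [[[95, 129, 140], [102, 109, 110], [90, 114, 127], [89, 148, 162], [103, 111, 115]], [[84, 141, 159], [79, 153, 173], [77, 127, 143], [72, 133, 149], [78, 143, 161]], [[103, 112, 118], [75, 142, 159], [102, 107, 110], [101, 113, 119], [78, 153, 169]], [[101, 109, 112], [76, 147, 170], [87, 114, 124], [84, 135, 151], [76, 135, 146]], [[106, 111, 113], [95, 132, 142], [78, 148, 165], [83, 122, 135], [104, 108, 109]]]
top 410 264 [[[114, 118, 119], [168, 172, 166], [135, 141, 140], [101, 107, 109], [102, 108, 109]], [[151, 154, 151], [121, 126, 123], [116, 119, 117], [170, 171, 169], [176, 182, 175]], [[166, 168, 165], [109, 114, 115], [103, 108, 109], [158, 159, 154], [113, 117, 118]], [[143, 143, 139], [149, 155, 153], [135, 139, 137], [170, 173, 168], [102, 108, 111]], [[100, 107, 108], [117, 121, 122], [176, 179, 173], [136, 140, 138], [101, 105, 108]]]
scene 351 186 [[[106, 113, 116], [108, 116, 121], [106, 114, 119], [104, 111, 114], [107, 114, 118]], [[96, 120, 139], [59, 112, 147], [64, 118, 145], [88, 125, 152], [106, 114, 117]], [[70, 132, 176], [84, 112, 130], [106, 112, 114], [69, 124, 165], [79, 133, 172]], [[89, 97, 100], [74, 137, 182], [78, 133, 172], [71, 127, 157], [100, 108, 112]], [[105, 113, 117], [98, 103, 106], [75, 79, 82], [106, 111, 117], [108, 113, 118]]]
scene 162 232 [[[105, 113, 117], [109, 117, 120], [148, 155, 161], [119, 125, 129], [107, 114, 118]], [[109, 115, 119], [161, 169, 174], [81, 86, 87], [69, 73, 75], [151, 159, 165]], [[103, 109, 112], [133, 140, 144], [107, 115, 117], [108, 117, 119], [152, 161, 167]], [[154, 161, 167], [144, 152, 157], [149, 156, 161], [162, 171, 177], [70, 74, 76]], [[96, 100, 103], [107, 114, 118], [103, 110, 113], [84, 90, 93], [108, 113, 117]]]
```

View pics/crops.png

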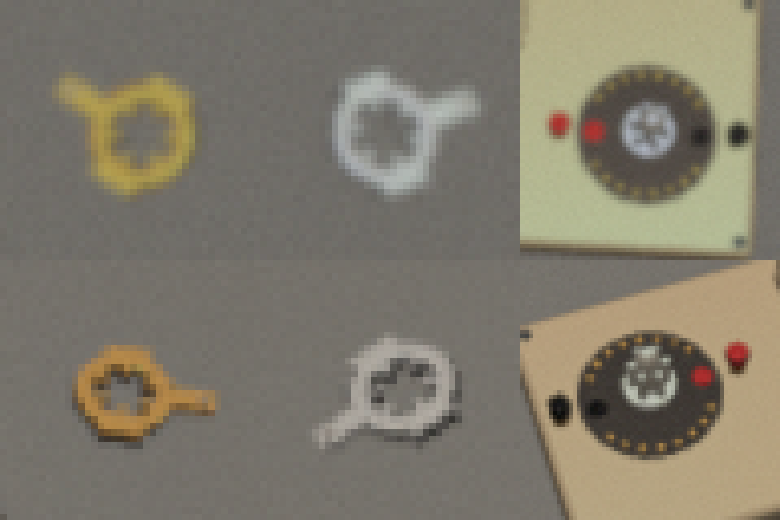

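```bash
cat > h.py <<'E'
import cv2, numpy as np
from cell import *
P={n:(np.array(camera_params(n)["intrinsics"]),np.array(camera_params(n)["extrinsics"])) for n in("scene","top")}
def ray(n,uv):
    K,E=P[n]; d=E[:3,:3]@np.linalg.solve(K,[uv[0],uv[1],1]); return E[:3,3],d/np.linalg.norm(d)
def cast(n,uv,z):
    o,d=ray(n,uv); return o+d*(z-o[2])/d[2]
def tri(a,b):   # scene uv, top uv -> point, gap
    (o1,d1),(o2,d2)=ray("scene",a),ray("top",b)
    s,t=np.linalg.lstsq(np.c_[d1,-d2],o2-o1,rcond=None)[0]
    p,q=o1+s*d1,o2+t*d2; return (p+q)/2,np.linalg.norm(p-q)
def proj(n,p):
    K,E=P[n]; c=K@(E[:3,:3].T@(np.array(p,float)-E[:3,3])); return c[:2]/c[2]
def mask(im,kind):
    h,s,v=cv2.split(cv2.cvtColor(im,cv2.COLOR_BGR2HSV)); r=(h<8)|(h>172)
    return {"brass":(s>85)&(h>8)&(h<35)&(v>115),"steel":(v>135)&(s<45),"red":r&(s>130)&(v>90),"black":(v<60)}[kind].astype(np.uint8)
E
cat > m.py <<'E'
from h import *
import sys
S=8
tag=sys.argv[1]
def plate(im,n,kind,uv,h=22,z=8):
    u,v=uv; c=cv2.resize(im[v-h:v+h,u-h:u+h],None,fx=S,fy=S,interpolation=cv2.INTER_CUBIC)
    m=mask(c,kind); cs,_=cv2.findContours(m,cv2.RETR_EXTERNAL,cv2.CHAIN_APPROX_NONE)
    k=max(cs,key=cv2.contourArea)[:,0,:]
    uvs=(k+.5)/S-.5+[u-h,v-h]
    w=np.array([cast(n,q,z)[:2] for q in uvs])   # metric outline on plane z
    lo=w.min(0)-5; img=np.zeros((700,700),np.uint8)
    cv2.fillPoly(img,[np.round((w-lo)*5).astype(int)],255)
    d=cv2.distanceTransform(img,cv2.DIST_L2,5); ctr=np.argwhere(d>d.max()-2).mean(0)[::-1]/5+lo
    ys,xs=np.nonzero(img); pts=np.c_[xs,ys]/5+lo; r=np.linalg.norm(pts-ctr,axis=1)
    t=pts[r>28].mean(0)-ctr
    print(n,kind,"ctr",np.round(ctr,1),"R",round(d.max()/5,1),"tab deg",round(np.degrees(np.arctan2(t[1],t[0])),1),"maxr",round(r.max(),1))
    return proj(n,[*ctr,z]),proj(n,[*pts[r>28].mean(0),z])
def blobs(im,n,kind,uv,h=34):
    u,v=uv; c=cv2.resize(im[v-h:v+h,u-h:u+h],None,fx=S,fy=S,interpolation=cv2.INTER_CUBIC)
    N,_,st,ce=cv2.connectedComponentsWithStats(mask(c,kind))
    return [(np.round((ce[i]+.5)/S-.5+[u-h,v-h],2).tolist(),round(st[i,4]/S/S,1)) for i in range(1,N) if st[i,4]>3*S*S]
if __name__=="__main__":
    I={n:cv2.imread(f"pics/{n}{tag}.png") for n in P}
    for kind,a,b in(("brass",(351,186),(208,244)),("steel",(162,232),(410,264))):
        A=plate(I["scene"],"scene",kind,a);B=plate(I["top"],"top",kind,b)
        for x,y in zip(A,B): p,g=tri(x,y); print("  tri",np.round(p,1),"gap",round(g,1))
    for n,uv in(("scene",(269,242)),("top",(319,204))):
        for k in("red","black","steel"):print(n,k,blobs(I[n],n,k,uv))
E
python3 m.py 0
```

```text
scene brass ctr [474.  252.8] R 21.6 tab deg 60.2 maxr 40.4
top brass ctr [475.5 252.6] R 21.8 tab deg 59.0 maxr 40.1
  tri [475.2 252.2   9.8] gap 0.4
  tri [492.4 280.8  10.6] gap 0.1
scene steel ctr [ 432.  -280.3] R 20.3 tab deg -70.2 maxr 41.2
top steel ctr [ 434.3 -281.3] R 21.1 tab deg -68.8 maxr 40.5
  tri [ 434.1 -280.3   11.1] gap 0.5
  tri [ 446.1 -311.7   11.7] gap 0.3
scene red [([289.89, 232.26], np.float64(23.0)), ([281.31, 238.08], np.float64(23.1))]
scene black [([274.95, 233.51], np.float64(5.5)), ([261.6, 232.87], np.float64(4.3)), ([278.2, 237.53], np.float64(18.6)), ([255.05, 246.13], np.float64(38.4)), ([283.76, 242.21], np.float64(7.3)), ([246.18, 246.17], np.float64(23.4))]
scene steel [([267.74, 232.32], np.float64(11.5)), ([268.43, 242.23], np.float64(42.8))]
top red [([296.07, 201.93], np.float64(17.0)), ([304.6, 203.69], np.float64(20.4))]
top black [([340.05, 204.63], np.float64(9.5)), ([330.84, 205.09], np.float64(14.7))]
top steel [([318.1, 203.9], np.float64(88.8))]
```

Run:
```python
from h import *
s={"reddot":(281.31,238.08),"blkdot":(255.05,246.13),"redcap":(289.89,232.26),"blkcap":(246.18,246.17),"fl":(268.43,242.23)}
t={"reddot":(304.6,203.69),"blkdot":(330.84,205.09),"redcap":(296.07,201.93),"blkcap":(340.05,204.63),"fl":(318.1,203.9)}
D={}
for k in s:
    p,g=tri(s[k],t[k]); D[k]=p; z=36 if "dot" in k else 58
    print(k,p.round(1),round(g,1),"cast",cast("scene",s[k],z).round(1)[:2],cast("top",t[k],z).round(1)[:2])
for a,b in(("reddot","blkdot"),("redcap","blkcap")):
    v=D[a]-D[b]; print((D[a]+D[b])/2,np.linalg.norm(v),np.degrees(np.arctan2(v[1],v[0])))
c=(cast("top",t["reddot"],36)+cast("top",t["blkdot"],36)+cast("scene",s["reddot"],36)+cast("scene",s["blkdot"],36))/4
print("mid",c.round(1)); 
# nose check: top white blob in scene = ribs/nose at z~80
for n,uv in(("scene",(267.74,232.32)),): print(cast(n,uv,80).round(1),cast(n,uv,87).round(1))
```

```text
reddot [5.853e+02 2.000e-01 4.120e+01] 0.2 cast [582.3   1.1] [586.4   0. ]
blkdot [583.1 -69.9  40.2] 0.8 cast [580.6 -69.7] [584.  -69.9]
redcap [586.2  23.3  57.6] 0.3 cast [586.4  23. ] [586.2  23.4]
blkcap [582.3 -92.6  53.1] 0.3 cast [585.1 -93.3] [581.4 -91.9]
fl [585.4 -35.3  42.1] 0.4 cast [594.3 -37.8] [582.1 -34.4]
[584.17825847 -34.84566141  40.72065615] 70.06916025550267 88.2114723428093
[584.26477476 -34.65320201  55.33638904] 115.99620033007095 88.10156141067003
mid [583.3 -34.6  36. ]
[579.3 -33.5  80. ] [583.4 -34.7  87. ]
```

Measured: axis (584,-34.7), tester +y at 88.15°; brass (475,252.6) tab 59.5°; steel (433.5,-280.8) tab -69.4°. The post spacing (116 mm) and dot spacing (70 mm) match the text. I start with the turn, then travel to the brass plate.

```bash
cat > go.py <<'E'
import sys, numpy as np
from cell import observe
from scipy.spatial.transform import Rotation as R
# go.py x y z phi_deg : remaining displacement in tool axes, turn (rad)
o=observe(); r=R.from_quat(o["eef_rot"]).as_matrix(); p=np.array(o["tcp_pos"])
phi=np.degrees(np.arctan2(r[1,0],r[0,0])); 
print("t",round(o["clock"],2),"p",p.round(1),"phi",round(phi,2),"tilt",(r[:2,2]*1000).round(1),"F",np.round(o["wrist_force"],1),"Tz",round(o["wrist_torque"][2],3),"w",round(o["width"],3),"g",round(o["grip_force"],1),"j7",round(o["joint_positions"][6],2))
if len(sys.argv)>1:
    x,y,z,f=map(float,sys.argv[1:]); print("tool d",(r.T@(np.array([x,y,z])-p)).round(1),"turn",round(-np.radians((f-phi+180)%360-180),3))
E
python3 -m creep '[[[0.68, 0, 0, 0, -0.13], [0.68, 0, 0, 0, -0.13], [0.68, 0, 0, 0, -0.13], [0.68, 0, 0, 0, -0.13], [0.68, 0, 0, 0, -0.13], [0.68, 0, 0, 0, -0.13], [0.68, 0, 0, 0, 0]]]' 40; python3 go.py 560 -250 230 59.5
```

```text
clock: 0.8
tcp_pos: [165.5, -628.2, 230.8]
eef_rot: [0.868, 0.496, 0.0, -0.0]
wrist_force: [0.2, -0.2, -0.1]
width: 0.681
grip_force: 0.0
t 0.8 p [ 165.5 -628.2  230.8] phi 59.47 tilt [0.2 1.2] F [ 0.2 -0.2 -0.1] Tz 0.003 w 0.681 g 0.0 j7 0.63
tool d [526.2 147.7   1.3] turn -0.001
```

```bash
python3 -m creep '[[[0.68, 45, 12, 0, 0], [0.68, 45, 12, 0, 0], [0.68, 45, 12, 0, 0], [0.68, 45, 12, 0, 0], [0.68, 45, 12, 0, 0], [0.68, 45, 12, 0, 0], [0.68, 45, 12, 0, 0], [0.68, 45, 12, 0, 0], [0.68, 45, 12, 0, 0], [0.68, 45, 12, 0, 0]]]'; python3 go.py 475 252.6 60 59.5
```

```text
clock: 1.8
tcp_pos: [498.8, -300.5, 231.3]
eef_rot: [0.869, 0.494, -0.0, -0.0]
wrist_force: [1.0, -0.2, 0.3]
width: 0.683
grip_force: 0.0
t 1.8 p [ 498.8 -300.5  231.3] phi 59.25 tilt [-0.2 -0.1] F [ 1.  -0.2  0.3] Tz -0.037 w 0.683 g 0.0 j7 -0.16
tool d [ 463.2 -303.2  171.2] turn -0.004
```

```bash
python3 -m creep '[[[0.68, 38, -25, 0, 0], [0.68, 38, -25, 0, 0], [0.68, 38, -25, 0, 0], [0.68, 38, -25, 0, 0], [0.68, 38, -25, 0, 0], [0.68, 38, -25, 0, 0], [0.68, 38, -25, 5, 0], [0.68, 38, -25, 10, 0], [0.68, 38, -25, 15, 0], [0.68, 38, -25, 20, 0]]]'; python3 -m creep '[[[0.68, 38, -25, 25, 0], [0.68, 15, -10, 25, 0], [0.68, 0, 0, 25, 0], [0.68, 0, 0, 20, 0], [0.68, 0, 0, 0, 0], [0.68, 0, 0, 0, 0]]]'; python3 go.py 475 252.6 10 59.5
```

```text
clock: 2.8
tcp_pos: [475.9, 154.2, 181.4]
eef_rot: [0.869, 0.494, 0.001, 0.0]
wrist_force: [1.0, 0.4, 0.0]
width: 0.683
grip_force: 0.0
clock: 3.4
tcp_pos: [472.4, 214.0, 87.3]
eef_rot: [0.869, 0.495, -0.0, 0.0]
wrist_force: [0.1, -0.4, -0.3]
width: 0.68
grip_force: 0.0
t 3.4 p [472.4 214.   87.3] phi 59.36 tilt [-0.4 -0.5] F [ 0.1 -0.4 -0.3] Tz -0.008 w 0.68 g 0.0 j7 -1.23
tool d [ 34.5 -17.4  77.3] turn -0.003
```

```bash
python3 -m creep '[[[0.68, 20, -10, 0, 0], [0.68, 14.5, -7.4, 10, 0], [0.68, 0, 0, 25, 0], [0.68, 0, 0, 20, 0], [0.68, 0, 0, 10, 0], [0.68, 0, 0, 0, 0], [0.68, 0, 0, 0, 0]]]'; python3 go.py 475 252.6 6 59.5
python3 - <<'E'
from h import *
for n in P: cv2.imwrite(f"pics/{n}1.png",snapshot(n))
a,b=[cv2.imread(f"pics/{n}1.png") for n in("scene","top")]
cv2.imwrite("pics/g1.png",np.hstack([cv2.resize(im[v-30:v+30,u-30:u+30],(390,390),interpolation=cv2.INTER_NEAREST) for im,u,v in((a,351,180),(b,208,244))]))
E
```

```text
clock: 4.1
tcp_pos: [475.7, 252.9, 23.2]
eef_rot: [0.869, 0.496, 0.001, 0.0]
wrist_force: [0.7, 0.0, 0.2]
width: 0.681
grip_force: 0.0
t 4.1 p [475.7 252.9  23.2] phi 59.41 tilt [1.4 0.7] F [0.7 0.  0.2] Tz -0.037 w 0.681 g 0.0 j7 -1.3
tool d [-0.6 -0.4 17.2] turn -0.002
```

View pics/g1.png

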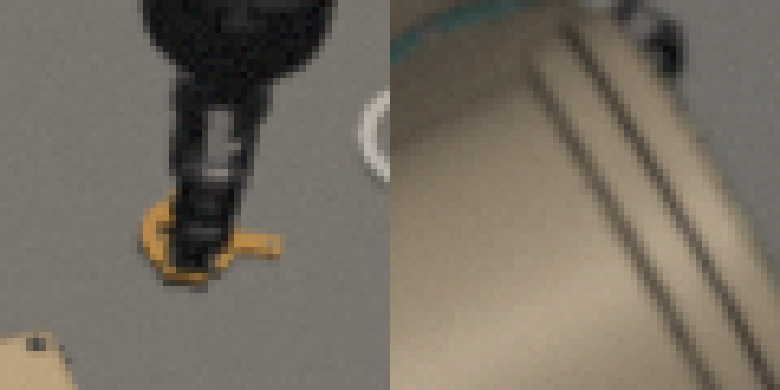

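The scene view shows the fingers over the plate, tab to the right at (275,243) in the crop; the top view is blocked by the arm. Now I descend by feel.

```bash
python3 -m creep '[[[0.68, 0, 0, 9, 0], [0.68, 0, 0, 8, 0], [0.68, 0, 0, 3, 0], [0.68, 0, 0, 1, 0], [0.68, 0, 0, 0, 0]]]'; python3 go.py; python3 -m creep '[[[0.68, 0, 0, 1, 0], [0.68, 0, 0, 1, 0], [0.68, 0, 0, 0, 0]]]' ; python3 go.py
```

```text
clock: 4.7
tcp_pos: [474.8, 252.6, 0.9]
eef_rot: [0.868, 0.496, -0.0, 0.0]
wrist_force: [-0.8, 0.0, 1.0]
width: 0.683
grip_force: 0.0
t 4.7 p [474.8 252.6   0.9] phi 59.47 tilt [-0.5 -0.3] F [-0.8  0.   1. ] Tz 0.045 w 0.683 g 0.0 j7 -1.31
clock: 5.0
tcp_pos: [475.0, 252.7, -0.8]
eef_rot: [0.868, 0.496, 0.0, 0.0]
wrist_force: [-0.3, -0.0, 0.8]
width: 0.68
grip_force: 0.0
t 5.0 p [475.  252.7  -0.8] phi 59.46 tilt [ 0. -0.] F [-0.3 -0.   0.8] Tz 0.053 w 0.68 g 0.0 j7 -1.31
```

```bash
python3 -m creep '[[[0.68, 0, 0, 1, 0], [0.68, 0, 0, 0.5, 0], [0.68, 0, 0, 0, 0]]]' |grep force; python3 -m creep '[[[0.68, 0, 0, 1, 0], [0.68, 0, 0, 0.5, 0], [0.68, 0, 0, 0, 0]]]' |grep force; python3 go.py
```

```text
wrist_force: [0.4, 0.7, 0.3]
grip_force: 0.0
wrist_force: [0.1, 1.0, 0.8]
grip_force: 0.0
t 5.6 p [474.9 252.7  -3.8] phi 59.46 tilt [-0.1 -0.1] F [0.1 1.  0.8] Tz -0.017 w 0.68 g 0.0 j7 -1.31
```

```bash
python3 -m creep '[[[0.6, 0, 0, -1, 0], [0.5, 0, 0, 0, 0], [0.4, 0, 0, 0, 0], [0.3, 0, 0, 0, 0], [0.3, 0, 0, 0, 0], [0.3, 0, 0, 0, 0]]]' 50; python3 go.py;  python3 -m creep '[[[0.3, 0, 0, -5, 0], [0.3, 0, 0, -15, 0], [0.3, 0, 0, -30, 0], [0.3, 0, 0, -40, 0], [0.3, 0, 0, -40, 0], [0.3, 0, 0, 0, 0], [0.3, 0, 0, 0, 0]]]';python3 go.py 584 -34.7 130 60
```

```text
clock: 6.2
tcp_pos: [475.1, 252.8, -2.1]
eef_rot: [0.868, 0.496, 0.0, 0.0]
wrist_force: [-0.5, -1.0, 5.0]
width: 0.541
grip_force: 51.9
t 6.2 p [475.1 252.8  -2.1] phi 59.46 tilt [0.5 0.2] F [-0.5 -1.   5. ] Tz -0.063 w 0.541 g 51.9 j7 -1.31
clock: 6.9
tcp_pos: [475.5, 252.8, 128.9]
eef_rot: [0.868, 0.496, 0.001, 0.0]
wrist_force: [0.8, 0.0, -2.2]
width: 0.544
grip_force: 51.5
t 6.9 p [475.5 252.8 128.9] phi 59.45 tilt [2.6 1.3] F [ 0.8  0.  -2.2] Tz 0.008 w 0.544 g 51.5 j7 -1.26
tool d [-192.5  239.6   -1.2] turn -0.01
```

```bash
python3 -m creep '[[[0.3, -24, 30, 0, 0], [0.3, -24, 30, 0, 0], [0.3, -24, 30, 0, 0], [0.3, -24, 30, 0, 0], [0.3, -24, 30, 0, 0], [0.3, -24, 30, 0, 0], [0.3, -24, 30, 0, 0], [0.3, -24, 29, 0, 0], [0.3, 0, 0, 0, 0], [0.3, 0, 0, 0, 0]]]';python3 go.py 584 -34.7 100 60
python3 - <<'E'
from h import *
for n in P: cv2.imwrite(f"pics/{n}2.png",snapshot(n))
a,b=[cv2.imread(f"pics/{n}2.png") for n in("scene","top")]
cv2.imwrite("pics/g2.png",np.hstack([cv2.resize(im[v-30:v+30,u-30:u+30],(390,390),interpolation=cv2.INTER_NEAREST) for im,u,v in((a,269,225),(b,319,204))]))
E
```

```text
clock: 7.9
tcp_pos: [582.1, -35.3, 125.8]
eef_rot: [0.869, 0.495, -0.001, -0.001]
wrist_force: [-1.0, 0.7, -0.5]
width: 0.541
grip_force: 51.5
t 7.9 p [582.1 -35.3 125.8] phi 59.31 tilt [-3.1 -0. ] F [-1.   0.7 -0.5] Tz -0.021 w 0.541 g 51.5 j7 -0.74
tool d [ 1.6  1.4 25.7] turn -0.012
```

View pics/g2.png

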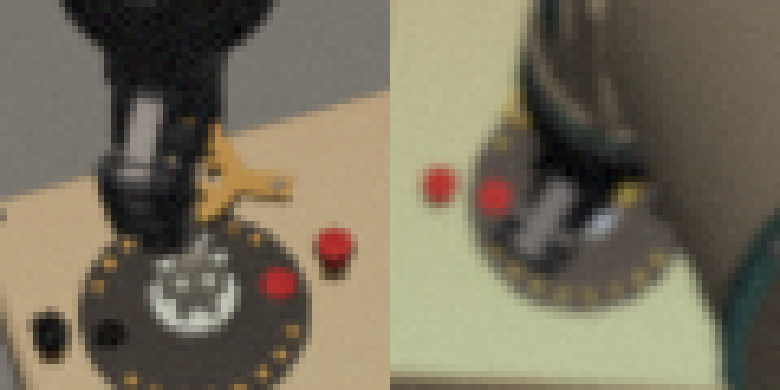

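The plate is held level with its tab visible in both views, above the spindle. Correct the offset and descend over the nose.

```bash
python3 -m creep '[[[0.3, 1.6, 1.4, 8, -0.012], [0.3, 0, 0, 12, 0], [0.3, 0, 0, 10, 0], [0.3, 0, 0, 8, 0], [0.3, 0, 0, 2, 0], [0.3, 0, 0, 0, 0]]]' | grep -v eef;python3 go.py 584 -34.7 72 60;  python3 -m creep '[[[0.3, 0, 0, 3, 0], [0.3, 0, 0, 3, 0], [0.3, 0, 0, 2, 0], [0.3, 0, 0, 0, 0]]]' | grep -v eef;python3 go.py 584 -34.7 72 60
```

```text
clock: 8.6
tcp_pos: [584.9, -33.3, 86.6]
wrist_force: [-0.7, -0.8, -1.5]
width: 0.539
grip_force: 51.5
t 8.6 p [584.9 -33.3  86.6] phi 60.15 tilt [-1.  0.] F [-0.7 -0.8 -1.5] Tz 0.029 w 0.539 g 51.5 j7 -0.75
tool d [-1.6 -0.1 14.6] turn 0.003
clock: 9.0
tcp_pos: [585.1, -33.5, 79.1]
wrist_force: [-0.2, 0.6, 0.1]
width: 0.54
grip_force: 51.5
t 9.0 p [585.1 -33.5  79.1] phi 60.14 tilt [-0.3 -0. ] F [-0.2  0.6  0.1] Tz 0.018 w 0.54 g 51.5 j7 -0.75
tool d [-1.6 -0.3  7.1] turn 0.002
```

```bash
python3 -m creep '[[[0.3, -1.5, -0.3, 0, 0], [0.3, 0, 0, 2, 0], [0.3, 0, 0, 2, 0], [0.3, 0, 0, 1, 0], [0.3, 0, 0, 0, 0]]]' | grep -v eef;python3 go.py 584 -34.7 70 60;  python3 -m creep '[[[0.3, 0, 0, 2, 0], [0.3, 0, 0, 1, 0], [0.3, 0, 0, 0, 0]]]' | grep -v eef;python3 go.py 584 -34.7 70 60
```

```text
clock: 9.5
tcp_pos: [584.1, -34.6, 74.0]
wrist_force: [-0.1, -0.6, -1.1]
width: 0.541
grip_force: 51.5
t 9.5 p [584.1 -34.6  74. ] phi 60.15 tilt [-0.4  0. ] F [-0.1 -0.6 -1.1] Tz -0.052 w 0.541 g 51.5 j7 -0.75
tool d [-0.2 -0.   4. ] turn 0.003
clock: 9.8
tcp_pos: [584.4, -34.5, 71.4]
wrist_force: [-0.1, 0.1, 1.6]
width: 0.542
grip_force: 51.8
t 9.8 p [584.4 -34.5  71.4] phi 60.15 tilt [0.4 0. ] F [-0.1  0.1  1.6] Tz 0.02 w 0.542 g 51.8 j7 -0.76
tool d [-0.4 -0.3  1.4] turn 0.003
```

Contact begins just where expected (TCP ≈ 71.7). Now press to 4–7 N.

```bash
python3 -m creep '[[[0.3, 0, 0, 1.5, 0], [0.3, 0, 0, 1.5, 0], [0.3, 0, 0, 0, 0]]]' | grep -v eef;python3 go.py 584 -34.7 69 88.15
```

```text
clock: 10.1
tcp_pos: [584.4, -34.6, 68.4]
wrist_force: [-1.5, -0.1, 4.4]
width: 0.542
grip_force: 52.0
t 10.1 p [584.4 -34.6  68.4] phi 60.15 tilt [ 0.4 -0. ] F [-1.5 -0.1  4.4] Tz 0.028 w 0.542 g 52.0 j7 -0.76
tool d [-0.3 -0.3 -0.6] turn -0.489
```

```bash
for i in 1 2; do :; done; python3 -m creep '[[[0.3, 0, 0, 0, -0.04], [0.3, 0, 0, 0, -0.04], [0.3, 0, 0, 0, 0]]]' | grep wrist; python3 go.py
```

```text
wrist_force: [-0.0, -0.5, 3.7]
t 10.4 p [584.7 -34.5  68.4] phi 64.82 tilt [1.1 0.4] F [-0.  -0.5  3.7] Tz -0.035 w 0.54 g 52.0 j7 -0.7
```

```bash
python3 -m creep '[[[0.3, 0, 0, 0, -0.04], [0.3, 0, 0, 0, -0.04], [0.3, 0, 0, 0, 0]]]' | grep wrist; python3 go.py
```

```text
wrist_force: [1.4, 0.1, 3.8]
t 10.7 p [584.8 -34.5  68.4] phi 69.4 tilt [1.  0.4] F [1.4 0.1 3.8] Tz 0.033 w 0.539 g 52.0 j7 -0.64
```

```bash
python3 -m creep '[[[0.3, 0, 0, 0, -0.04], [0.3, 0, 0, 0, -0.04], [0.3, 0, 0, 0, 0]]]' | grep wrist; python3 go.py
```

```text
wrist_force: [0.6, 0.9, -0.3]
t 11.0 p [583.1 -34.8  67.5] phi 73.99 tilt [-2.4 -0. ] F [ 0.6  0.9 -0.3] Tz 0.07 w 0.544 g 51.6 j7 -0.59
```

```bash
python3 -m creep '[[[0.3, 0, 0, 0, -0.04], [0.3, 0, 0, 0, -0.04], [0.3, 0, 0, 0, 0]]]' | grep wrist; python3 go.py
```

```text
wrist_force: [-0.0, -0.3, -2.1]
t 11.3 p [583.9 -34.7  68. ] phi 78.56 tilt [-0.8  0.1] F [-0.  -0.3 -2.1] Tz -0.007 w 0.544 g 51.6 j7 -0.53
```

Force faded: the teeth dropped in near 72°. Slide down gently.

```bash
python3 -m creep '[[[0.3, 0, 0, 2, 0], [0.3, 0, 0, 2, 0], [0.3, 0, 0, 2, 0], [0.3, 0, 0, 0, 0]]]' | grep wrist; python3 go.py
```

```text
wrist_force: [0.6, 0.2, -0.0]
t 11.7 p [583.9 -34.6  61.8] phi 78.49 tilt [-0.7 -0.1] F [ 0.6  0.2 -0. ] Tz 0.011 w 0.543 g 51.6 j7 -0.53
```

```bash
python3 -m creep '[[[0.3, 0, 0, 2, 0], [0.3, 0, 0, 2, 0], [0.3, 0, 0, 2, 0], [0.3, 0, 0, 0, 0]]]' | grep wrist; python3 go.py 584 -34.7 48 88.15
```

```text
wrist_force: [-0.2, 0.2, -0.8]
t 12.1 p [584.  -34.6  55.9] phi 78.48 tilt [-0.5 -0. ] F [-0.2  0.2 -0.8] Tz -0.007 w 0.542 g 51.6 j7 -0.54
tool d [-0.1  0.   7.9] turn -0.169
```

```bash
python3 -m creep '[[[0.3, 0, 0, 0, -0.043], [0.3, 0, 0, 0, -0.043], [0.3, 0, 0, 0, -0.043], [0.3, 0, 0, 0, -0.04], [0.3, 0, 0, 0, 0]]]' | grep wrist; python3 go.py 584 -34.7 48 88.15;  python3 -m creep '[[[0.3, 0, 0, 2, 0], [0.3, 0, 0, 2, 0], [0.3, 0, 0, 2, 0], [0.3, 0, 0, 0, 0]]]' | grep wrist; python3 go.py 584 -34.7 48 88.15
```

```text
wrist_force: [-1.1, 0.6, -0.9]
t 12.6 p [584.  -34.4  56.2] phi 88.18 tilt [-0.4  0.4] F [-1.1  0.6 -0.9] Tz -0.104 w 0.542 g 51.6 j7 -0.42
tool d [-0.3 -0.   8.2] turn 0.001
wrist_force: [-1.9, 0.4, 4.3]
t 13.0 p [584.  -34.5  50.1] phi 88.17 tilt [-0.4 -0. ] F [-1.9  0.4  4.3] Tz -0.096 w 0.543 g 52.0 j7 -0.42
tool d [-0.2 -0.   2.1] turn 0.0
```

```bash
python3 -m creep '[[[0.3, 0, 0, 0, 0.03], [0.3, 0, 0, 0, 0.04], [0.3, 0, 0, 0, 0]]]' | grep wrist; python3 go.py; python3 -m creep '[[[0.3, 0, 0, 1, 0], [0.3, 0, 0, 1, 0], [0.3, 0, 0, 0, 0]]]' | grep wrist; python3 go.py
```

```text
wrist_force: [-0.6, 0.6, -0.8]
t 13.3 p [584.4 -34.7  50. ] phi 84.06 tilt [ 0.2 -0.3] F [-0.6  0.6 -0.8] Tz 0.017 w 0.54 g 51.8 j7 -0.47
wrist_force: [0.2, 1.0, -0.0]
t 13.6 p [584.3 -34.7  48.1] phi 84.16 tilt [ 0.1 -0. ] F [ 0.2  1.  -0. ] Tz -0.009 w 0.541 g 51.8 j7 -0.47
```

Friction was the cause, as it freed on turning back. Continue down to the seat contact.

```bash
python3 -m creep '[[[0.3, 0, 0, 1, 0], [0.3, 0, 0, 0.5, 0], [0.3, 0, 0, 0, 0]]]' | grep wrist; python3 go.py; python3 -m creep '[[[0.3, 0, 0, 0.7, 0], [0.3, 0, 0, 0.5, 0], [0.3, 0, 0, 0, 0]]]' | grep wrist; python3 go.py 584 -34.7 46 88.15
```

```text
wrist_force: [-1.1, -0.6, 2.7]
t 13.9 p [584.4 -34.7  46.9] phi 84.15 tilt [ 0.4 -0.2] F [-1.1 -0.6  2.7] Tz 0.011 w 0.541 g 52.1 j7 -0.47
wrist_force: [-1.0, -0.4, 3.4]
t 14.2 p [584.4 -34.7  45.6] phi 84.15 tilt [ 0.3 -0.1] F [-1.  -0.4  3.4] Tz -0.03 w 0.542 g 52.2 j7 -0.47
tool d [-0.  -0.4 -0.4] turn -0.07
```

```bash
python3 -m creep '[[[0.3, 0, 0, 0, -0.035], [0.3, 0, 0, 0, -0.035], [0.3, 0, 0, 0, 0], [0.3, 0, 0, -1, 0], [0.3, 0, 0, 0, 0]]]' | grep wrist; python3 go.py; python3 -m creep '[[[0.45, 0, 0, 0, 0], [0.55, 0, 0, 0, 0], [0.62, 0, 0, 0, 0], [0.68, 0, 0, 0, 0], [0.68, 0, 0, 0, 0]]]'|grep wrist; python3 go.py;  python3 -m creep '[[[0.68, 0, 0, -10, 0], [0.68, 0, 0, -25, 0], [0.68, 0, 0, -40, 0], [0.68, 0, 0, -40, 0], [0.68, 0, 0, 0, 0], [0.68, 0, 0, 0, 0]]]'|grep wrist; python3 go.py 433.5 -280.8 160 110.6
```

```text
wrist_force: [-2.3, 0.0, 2.7]
t 14.7 p [584.1 -34.5  46.6] phi 88.17 tilt [-0.2  0.2] F [-2.3  0.   2.7] Tz 0.013 w 0.54 g 52.1 j7 -0.42
wrist_force: [-0.0, -0.1, 0.1]
t 15.2 p [584.4 -34.7  46.4] phi 88.16 tilt [ 0.3 -0.1] F [-0.  -0.1  0.1] Tz -0.019 w 0.68 g 0.0 j7 -0.42
wrist_force: [-0.2, -0.0, 0.8]
t 15.8 p [585.  -34.8 163.2] phi 88.15 tilt [ 3.  -0.4] F [-0.2 -0.   0.8] Tz 0.022 w 0.678 g 0.0 j7 -0.34
tool d [-250.8 -143.4    2.8] turn -0.392
```

```bash
python3 -m creep '[[[0.68, -36, -20.5, 0, 0], [0.68, -36, -20.5, 0, 0], [0.68, -36, -20.5, 0, 0], [0.68, -36, -20.5, 0, 0], [0.68, -36, -20.5, 0, 0], [0.68, -36, -20.5, 0, 0], [0.68, -35, -20.5, 0, 0], [0.68, 0, 0, 0, -0.13], [0.68, 0, 0, 0, -0.13], [0.68, 0, 0, 0, -0.13]]]' |grep wrist; python3 go.py 433.5 -280.8 30 110.6
python3 - <<'E'
from h import *
for n in P: cv2.imwrite(f"pics/{n}3.png",snapshot(n))
a,b=[cv2.imread(f"pics/{n}3.png") for n in("scene","top")]
cv2.imwrite("pics/g3.png",np.hstack([cv2.resize(im[v-30:v+30,u-30:u+30],(390,390),interpolation=cv2.INTER_NEAREST) for im,u,v in((a,269,238),(b,319,204))]))
E
```

```text
wrist_force: [0.5, 0.0, -0.5]
t 16.8 p [ 431.6 -280.9  160.4] phi 110.76 tilt [-2.1  1.3] F [ 0.5  0.  -0.5] Tz 0.027 w 0.68 g 0.0 j7 0.43
tool d [ -0.9   2.  130.4] turn 0.003
```

View pics/g3.png

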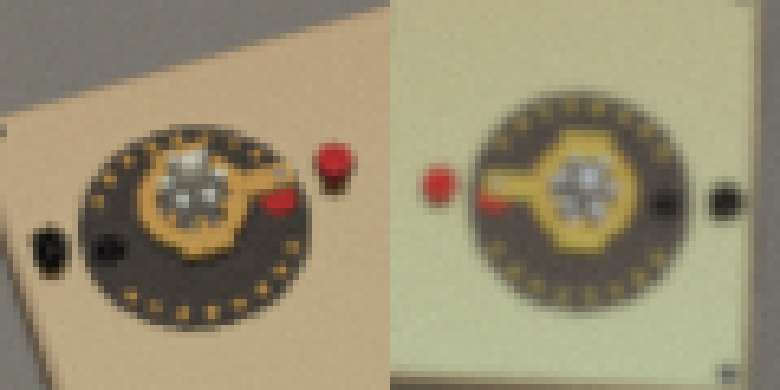

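Brass is seated with its tab over the red dot (top crop tab tip ≈(490,185), dot ≈(495,200)). I check its height and angle numerically.

```bash
python3 - <<'E'
import m_ if False else None
E
sed -i 's/^tag=sys.argv\[1\]/tag=sys.argv[1] if len(sys.argv)>1 else ""/' m.py
python3 - <<'E'
import h
from m import *
old=h.mask
import m
def mk(im,kind):
    hh,s,v=cv2.split(cv2.cvtColor(im,cv2.COLOR_BGR2HSV)); return ((s>95)&(hh>9)&(hh<35)&(v>95)).astype(np.uint8)
m.mask=mk
I={n:cv2.imread(f"pics/{n}3.png") for n in P}
for z in(58,):
    A=plate(I["scene"],"scene","brass",(270,234),15,z);B=plate(I["top"],"top","brass",(315,203),15,z)
    for x,y in zip(A,B): p,g=tri(x,y); print("  tri",np.round(p,1),"gap",round(g,1))
E
```

```text
scene brass ctr [584.2 -12.6] R 7.2 tab deg -96.4 maxr 44.8
top brass ctr [584.6 -34.6] R 22.8 tab deg 86.8 maxr 43.4
  tri [586.1 -24.2  67.3] gap 20.7
  tri [582.3 -21.7  51. ] gap 43.3  File "<stdin>", line 1
    import m_ if False else None
              ^^
SyntaxError: invalid syntax
```

Top view: centre (584.6,-34.6), tab 86.8° — good. The contact force level also says it is home. Now the steel plate.

```bash
python3 -m creep '[[[0.68, -0.9, 2, 20, 0.003], [0.68, 0, 0, 40, 0], [0.68, 0, 0, 40, 0], [0.68, 0, 0, 20, 0], [0.68, 0, 0, 10, 0], [0.68, 0, 0, 0, 0], [0.68, 0, 0, 0, 0]]]' |grep wrist; python3 go.py 433.5 -280.8 -1.8 110.6
```

```text
wrist_force: [0.0, 0.2, -0.1]
t 17.6 p [ 435.5 -281.    32.1] phi 110.3 tilt [ 0.8 -0.4] F [ 0.   0.2 -0.1] Tz -0.03 w 0.683 g 0.0 j7 0.26
tool d [ 0.9 -1.8 33.9] turn -0.005
```

```bash
python3 -m creep '[[[0.68, 0.9, -1.8, 5, -0.005], [0.68, 0, 0, 10, 0], [0.68, 0, 0, 10, 0], [0.68, 0, 0, 6, 0], [0.68, 0, 0, 2, 0], [0.68, 0, 0, 0, 0], [0.68, 0, 0, 0, 0]]]' |grep wrist; python3 go.py 433.5 -280.8 -1.8 110.6
```

```text
wrist_force: [0.2, 0.5, 0.2]
t 18.3 p [ 433.1 -280.7   -1.4] phi 110.63 tilt [0.2 0.1] F [0.2 0.5 0.2] Tz 0.041 w 0.682 g 0.0 j7 0.22
tool d [-0.2  0.3  0.4] turn 0.001
```

```bash
python3 -m creep '[[[0.6, 0, 0, 0.4, 0], [0.5, 0, 0, 0, 0], [0.4, 0, 0, 0, 0], [0.3, 0, 0, 0, 0], [0.3, 0, 0, 0, 0], [0.3, 0, 0, 0, 0]]]' 50|grep wrist; python3 go.py;  python3 -m creep '[[[0.3, 0, 0, -5, 0], [0.3, 0, 0, -15, 0], [0.3, 0, 0, -30, 0], [0.3, 0, 0, -40, 0], [0.3, 0, 0, -40, 0], [0.3, 0, 0, -5, 0], [0.3, 0, 0, 0, 0], [0.3, 0, 0, 0, 0]]]'|grep wrist;python3 go.py 584 -34.7 130 78
```

```text
wrist_force: [-0.8, 1.1, 5.7]
t 18.9 p [ 433.2 -280.9   -1.3] phi 110.63 tilt [ 0.6 -0.5] F [-0.8  1.1  5.7] Tz 0.013 w 0.54 g 51.5 j7 0.22
wrist_force: [0.6, 0.6, -1.3]
t 19.7 p [ 431.9 -280.7  132.2] phi 110.6 tilt [-1.7  0.6] F [ 0.6  0.6 -1.3] Tz 0.019 w 0.541 g 51.5 j7 0.38
tool d [176.8 228.9   2.1] turn 0.569
```

```bash
python3 -m creep '[[[0.3, 22, 28.5, 0, 0], [0.3, 22, 28.5, 0, 0], [0.3, 22, 28.5, 0, 0], [0.3, 22, 28.5, 0, 0], [0.3, 22, 28.5, 0, 0], [0.3, 22, 28.5, 0, 0], [0.3, 22, 28.5, 0, 0], [0.3, 22, 28.5, 0, 0], [0.3, 0, 0, 0, 0]]]'|grep wrist; python3 -m creep '[[[0.3, 0, 0, 0, 0.14], [0.3, 0, 0, 0, 0.14], [0.3, 0, 0, 0, 0.14], [0.3, 0, 0, 0, 0.14], [0.3, 0, 0, 0, 0.08], [0.3, 0, 0, 0, 0], [0.3, 0, 0, 0, 0]]]'|grep wrist;python3 go.py 584 -34.7 90 74
```

```text
wrist_force: [-0.6, -0.0, -1.6]
wrist_force: [0.3, -0.5, -0.3]
t 21.3 p [583.4 -36.1 131.9] phi 74.07 tilt [-2.4 -0.5] F [ 0.3 -0.5 -0.3] Tz 0.008 w 0.545 g 51.6 j7 -0.55
tool d [ 1.5  0.3 41.9] turn 0.001
```

```bash
python3 -m creep '[[[0.3, 1.2, 0.3, 5, 0], [0.3, 0, 0, 15, 0], [0.3, 0, 0, 15, 0], [0.3, 0, 0, 6, 0], [0.3, 0, 0, 0, 0], [0.3, 0, 0, 0, 0]]]'|grep wrist;python3 go.py 584.2 -34.7 77 74
```

```text
wrist_force: [0.1, -0.8, 0.7]
t 21.9 p [585.2 -34.6  92.3] phi 73.97 tilt [0.3 0.2] F [ 0.1 -0.8  0.7] Tz -0.004 w 0.539 g 51.6 j7 -0.58
tool d [-0.3 -0.9 15.3] turn -0.001
```

```bash
python3 -m creep '[[[0.3, -0.3, -0.9, 5, 0], [0.3, 0, 0, 5, 0], [0.3, 0, 0, 3, 0], [0.3, 0, 0, 1, 0], [0.3, 0, 0, 0, 0]]]'|grep wrist;python3 go.py 584.2 -34.7 72 74; python3 -m creep '[[[0.3, 0, 0, 2, 0], [0.3, 0, 0, 2, 0], [0.3, 0, 0, 1, 0], [0.3, 0, 0, 0, 0]]]'|grep wrist;python3 go.py 584.2 -34.7 70 74
```

```text
wrist_force: [-0.2, 0.2, -1.1]
t 22.4 p [583.9 -34.7  78. ] phi 73.96 tilt [-0.3  0. ] F [-0.2  0.2 -1.1] Tz 0.007 w 0.543 g 51.6 j7 -0.59
tool d [0.1 0.3 6. ] turn -0.001
wrist_force: [0.2, 0.3, -0.8]
t 22.8 p [583.9 -34.7  73. ] phi 73.96 tilt [-0.3 -0. ] F [ 0.2  0.3 -0.8] Tz 0.02 w 0.543 g 51.6 j7 -0.59
tool d [0.1 0.3 3. ] turn -0.001
```

```bash
python3 -m creep '[[[0.3, 0, 0, 1.5, 0], [0.3, 0, 0, 1, 0], [0.3, 0, 0, 0, 0]]]'|grep wrist;python3 go.py;  python3 -m creep '[[[0.3, 0, 0, 1, 0], [0.3, 0, 0, 1, 0], [0.3, 0, 0, 0, 0]]]'|grep wrist;python3 go.py
```

```text
wrist_force: [-0.2, 0.3, -0.6]
t 23.1 p [583.9 -34.8  70.5] phi 73.95 tilt [-0.2 -0. ] F [-0.2  0.3 -0.6] Tz -0.02 w 0.54 g 51.6 j7 -0.59
wrist_force: [-0.0, 0.0, -1.3]
t 23.4 p [583.9 -34.7  68.5] phi 73.96 tilt [-0.2  0. ] F [-0.   0.  -1.3] Tz 0.032 w 0.545 g 51.6 j7 -0.59
```

Steel slid past the rib tops directly, so it is engaged. Continue down to the brass plate (expected TCP ≈ 55).

```bash
python3 -m creep '[[[0.3, 0, 0, 2, 0], [0.3, 0, 0, 2, 0], [0.3, 0, 0, 1, 0], [0.3, 0, 0, 0, 0]]]'|grep wrist;python3 go.py;  python3 -m creep '[[[0.3, 0, 0, 2, 0], [0.3, 0, 0, 2, 0], [0.3, 0, 0, 1, 0], [0.3, 0, 0, 0, 0]]]'|grep wrist;python3 go.py
```

```text
wrist_force: [-0.1, 0.7, -0.7]
t 23.8 p [583.9 -34.7  63.4] phi 73.96 tilt [-0.3 -0. ] F [-0.1  0.7 -0.7] Tz 0.039 w 0.542 g 51.6 j7 -0.59
wrist_force: [-0.2, -0.0, -0.6]
t 24.2 p [583.9 -34.7  58.4] phi 73.95 tilt [-0.2  0. ] F [-0.2 -0.  -0.6] Tz -0.008 w 0.543 g 51.6 j7 -0.6
```

```bash
python3 -m creep '[[[0.3, 0, 0, 0, -0.05], [0.3, 0, 0, 0, -0.05], [0.3, 0, 0, 0, -0.05], [0.3, 0, 0, 0, 0]]]'|grep wrist;python3 go.py;  python3 -m creep '[[[0.3, 0, 0, 0, -0.05], [0.3, 0, 0, 0, -0.048], [0.3, 0, 0, 0, 0]]]'|grep wrist;python3 go.py 584 -34.7 55 88.15
```

```text
wrist_force: [-0.1, -0.6, -1.0]
t 24.6 p [584.2 -34.9  58.7] phi 82.55 tilt [0.4 0.1] F [-0.1 -0.6 -1. ] Tz 0.021 w 0.541 g 51.6 j7 -0.49
wrist_force: [0.4, -0.2, 0.2]
t 24.9 p [584.  -34.6  58.7] phi 88.1 tilt [-0.   0.3] F [ 0.4 -0.2  0.2] Tz -0.026 w 0.541 g 51.6 j7 -0.42
tool d [-0.1 -0.   3.7] turn -0.001
```

No drag at all. Seat it now.

```bash
python3 -m creep '[[[0.3, 0, 0, 1.5, 0], [0.3, 0, 0, 1, 0], [0.3, 0, 0, 0, 0]]]'|grep wrist;python3 go.py;  python3 -m creep '[[[0.3, 0, 0, 1, 0], [0.3, 0, 0, 0.7, 0], [0.3, 0, 0, 0, 0]]]'|grep wrist;python3 go.py
```

```text
wrist_force: [-1.9, -0.5, 3.3]
t 25.2 p [584.  -34.6  56.2] phi 88.13 tilt [ 0.  -0.1] F [-1.9 -0.5  3.3] Tz -0.005 w 0.545 g 51.9 j7 -0.42
wrist_force: [-0.9, 1.2, 3.6]
t 25.5 p [584.  -34.6  54.4] phi 88.16 tilt [-0.   0.1] F [-0.9  1.2  3.6] Tz -0.041 w 0.544 g 52.0 j7 -0.42
```

```bash
python3 -m creep '[[[0.3, 0, 0, -1.5, 0], [0.3, 0, 0, 0, 0], [0.45, 0, 0, 0, 0], [0.55, 0, 0, 0, 0], [0.62, 0, 0, 0, 0], [0.68, 0, 0, 0, 0], [0.68, 0, 0, 0, 0]]]'|grep wrist; python3 go.py;  python3 -m creep '[[[0.68, 0, 0, -10, 0], [0.68, 0, 0, -25, 0], [0.68, 0, 0, -40, 0], [0.68, 0, 0, -40, 0], [0.68, -30, -25, 0, 0], [0.68, -35, -30, 0, 0], [0.68, -35, -30, 0, 0], [0.68, -35, -30, 0, 0], [0.68, -35, -30, 0, 0], [0.68, 0, 0, 0, 0]]]'|grep wrist; python3 go.py
python3 - <<'E'
from h import *
for n in P: cv2.imwrite(f"pics/{n}4.png",snapshot(n))
a,b=[cv2.imread(f"pics/{n}4.png") for n in("scene","top")]
cv2.imwrite("pics/g4.png",np.hstack([cv2.resize(im[v-30:v+30,u-30:u+30],(390,390),interpolation=cv2.INTER_NEAREST) for im,u,v in((a,269,238),(b,319,204))]))
E
```

```text
wrist_force: [0.5, 0.2, -0.1]
t 26.2 p [584.2 -35.   55.8] phi 88.16 tilt [ 0.3 -0.2] F [ 0.5  0.2 -0.1] Tz 0.061 w 0.675 g 0.0 j7 -0.42
wrist_force: [-0.2, -0.7, -0.5]
t 27.2 p [ 427.8 -205.9  171. ] phi 87.58 tilt [-5.5 -3.3] F [-0.2 -0.7 -0.5] Tz 0.001 w 0.68 g 0.0 j7 -0.02
```

View pics/g4.png

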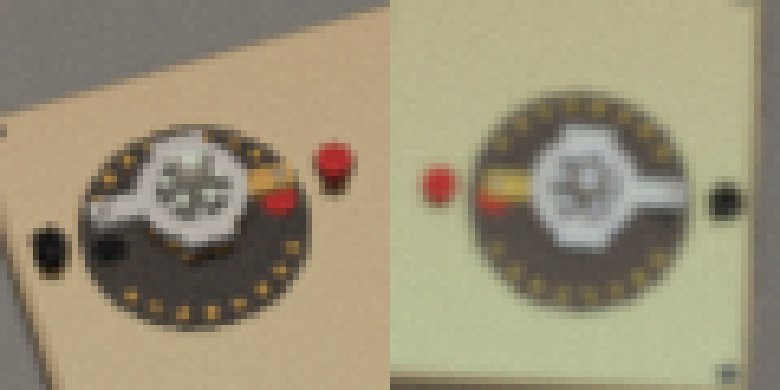

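Both plates are stacked level with opposite tabs: brass at (505,185) toward the red dot, steel at (660,190) toward the black one. Final numeric check.

Run:
```python
from m import *
import m
I={n:cv2.imread(f"pics/{n}4.png") for n in P}
A=plate(I["scene"],"scene","steel",(266,237),15,66);B=plate(I["top"],"top","steel",(322,203),16,66)
for x,y in zip(A,B): p,g=tri(x,y); print("  tri",np.round(p,1),"gap",round(g,1))
def mk(im,kind):
    hh,s,v=cv2.split(cv2.cvtColor(im,cv2.COLOR_BGR2HSV)); return ((s>95)&(hh>10)&(hh<35)&(v>110)).astype(np.uint8)
m.mask=mk
for n,uv in(("scene",(279,235)),("top",(307,203))):
    for c,a in blobs(I[n],n,"brass",uv,6): 
        p=cast(n,c,58); print(n,c,a,p.round(1),"deg",np.degrees(np.arctan2(p[1]+34.7,p[0]-584.2)).round(1))
```

```text
scene steel ctr [583.1 -34.6] R 20.4 tab deg -94.4 maxr 39.6
top steel ctr [584.8 -34.5] R 20.7 tab deg -92.5 maxr 43.8
  tri [584.3 -34.7  67.9] gap 0.7
  tri [582.6 -68.9  69.9] gap 1.0
scene [280.14, 234.97] 28.3 [585.   -2.9  58. ] deg 88.6
top [306.15, 202.09] 31.5 [586.3  -3.   58. ] deg 86.2
```

```bash
python3 -c "
from cell import *
print(finish_job())"
```

```text
the job is handed in; nothing more can be done
None
```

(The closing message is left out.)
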